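Draw the wiring enclosure's door tight with its T-handle latch

TASK

The door on top of the enclosure with the red T-handle is standing loose off its gasket. Turn that red T-handle clockwise, all the way to its stop, so that the door is drawn down tight on its frame, and let go of it. The other enclosure, with the black T-handle, is already shut: leave it latched.

Things in the scene. Friction and masses are not known exactly. Their poses are not given: they have to be found in the camera images.
- red_grip (a point): Centre of the red T-handle's bar, on its upright turning axis: the point to grip. The frame turns with the handle: bar 84 mm long (y), 16 wide (x), 18 tall (z), on a 14 mm stem; its middle is 35 mm above the door's top, with 26 mm free under the bar. About 0.15 m above the table. Turning it home sinks this point 8 mm and shifts it 2 mm sideways.
- red_latch (a joint): Turn of the red T-handle, growing clockwise seen from above: 0 loose (bar along the door's near edge, in line with two yellow marks), 1.571 rad at its stop (bar pointing at the hinge and the green mark). Starts at 0.1 to 0.3, needs about 0.2 N m, stays where it is left. Its cam draws the door down in proportion.
- red_door (a joint): Angle (rad) of the white, 12 mm thick door on top of the red-handled grey box: 0 tight, 0.05 loose (near edge 10 mm up). Only the latch moves it. Hinged on the far edge, 160 mm from the handle's axis; the near edge is 40 mm from it. Box 240 mm wide, 200 deep, 100 high, fixed to the table to the robot's left or right, turned up to 19 degrees.
- black_latch (a joint): The same turn for the black T-handle on the other, otherwise identical box, which stands beside the red-handled one, on either side. It starts at its stop (1.5 to 1.571), its door tight, and must stay so.

How it is judged:
By the outcome, as a careful person would: the job done as asked, in the order asked, and still so for the second after the job is handed in, with the robot touching nothing.
It also fails if it takes over 32 s, if anything falls off the work surface, if the arm or the gripper's body presses on something with over 40 N, if the wrist force passes 120 N, or if a joint passes its speed limit or range.

ROBOT

A 6-joint arm with a two-finger parallel gripper is mounted at the origin on the work surface. World frame = base frame: x ahead of the robot, y to its left, z up, the work surface at z = 0. Lengths are in m, angles in rad, forces in N, time in s.
With the tool pointing down it reaches from about 0.25 to 0.725 m from the base axis. Payload 4 kg.
Tool frame: the origin (TCP) lies on the centre line of the jaws, within the pads' length; the fingertips stand ahead of it and the grasp point (between the pads) lies 11 mm behind it (bot.tip_extent is the z of the fingertips in the tool frame, in m); z points along the fingers, y is the direction in which the jaws open and shut (so a half turn about z gives the same grasp; the last joint's range is limited). The gripper opens to 85 mm and grips with 20 to 120 N. Pads are 22 mm wide; open, the fingers measure 114 mm over their backs; the gripper's body (76 mm by 85 mm) begins 54 mm behind the grasp point. The pads swing forward as they close: fully open they stand 13 mm farther back than shut.
Start: joints at [-1.301, 0.241, 0.005, 1.335, 0, 1.571], TCP at [0.133, -0.482, 0.212] pointing down, gripper open.
Joint ranges: [-2.72, 2.72], [-1.05, 1.87], [-1.09, 1.28], [-1.99, 2.15], [-1.42, 1.44], [-3.14, 3.14]. Speed limits (rad/s): [2.79, 2.79, 3.14, 3.14, 3.14, 3.14].

INTERFACE

Orientations are given as a unit quaternion [x, y, z, w].
In Python, from workcell import bot gives the robot as it stands.
- The arm moves only by the shell command python3 -m jog 'ROWS'. ROWS is JSON, a list that holds one entry, the list of rows, each a list of 7 numbers: the shift along the world's x, y, z in m, then the turn, a rotation vector about the world's x, y, z in degrees, then the closure in counts, from 0 (fully open) to 255 (shut). In form: [[[tx, ty, tz, ax, ay, az, fingers], ...]]. A call has 1 to 10 rows; each row is the pose to reach, as a shift and turn from the pose commanded when the call began; what a row does not reach only later rows make up. A row lasts 1/12 s, in which the tool goes at most 41.7 mm and 7.16 degrees, less where a joint would pass 70% of its speed; a pose out of reach is approached as far as the arm can. A call with a gripper value outside its range is refused whole. The fingers move at their own pace and stop on an object; the grip force is fixed at half the most. Time passes only in rows, so rows that repeat a pose let the fingers close. It gives the time, the measured TCP pose, the force and the opening at its end, in the units of the state.
- bot.get_obs(): the state, without advancing time (a new reading comes with each control period).
- bot.camera(name): name is "side" or "top" or "wrist"; returns the picture (400x640x3 uint8, blue, green, red); there is no depth.
- bot.camera_model(name): a dict with "K" (3x3 intrinsics, pixels), "T" (4x4, takes a point from camera to world coordinates). Camera axes: x right, y down, z forward; pixel columns grow to the right and rows downward; lengths in m; the calibration is good to about 2 mm. The wrist camera is an equidistant fisheye: a pixel r from the principal point sees the ray r / f radians off the axis. A picture is of the moment at which its call begins: read the wrist's pose just before it. camera_model takes no time and is no camera call; for the wrist camera it gives the pose at the moment of the call.
- bot.job_done(): hands the job in, once; it reports no verdict.
The state is a dict: "clock": time; "joint_pos": joint angles; "joint_vel": joint speeds; "tau": joint torques, N m; "eef_pos": TCP position; "tool_rot": TCP orientation; "ft_force": force on the tool from outside, world axes, zero at the start; "ft_torque": the same for the moment, N m; "grip_width": finger opening in m.
Only numpy, scipy, OpenCV 4.12 (cv2) and the standard library are available. Lean on these libraries where they do the work, as an engineer would, in place of code of your own. Each camera call takes 0.05 s, during which the arm holds its last target. There are 200 camera calls.

## Working session

There is one attempt and no reset: what is moved stays moved. The work goes in short steps, Python scripts to look and compute and a shell command to move; the robot and the scene stay as the last step left them, time stands still between calls to the robot, and variables do not carry over. Pictures are saved under pics/ and viewed, about 8 in all and at most 12, crops included, and the job is handed in when it is done.

```bash
mkdir -p pics; ls; python3 - <<'E'
from workcell import bot
import cv2,numpy as np
o=bot.get_obs();print(o['clock'],o['eef_pos'],o['tool_rot'],o['grip_width'],bot.tip_extent)
for n in ('top','side'):
    cv2.imwrite(f'pics/{n}0.png',bot.camera(n));m=bot.camera_model(n);print(n,np.round(m['K'],1).tolist(),np.round(m['T'],3).tolist())
E
```

```text
pics
0.0 [ 0.13308309 -0.48127076  0.21081709] [ 9.90916231e-01  1.34476584e-01 -1.43691483e-04 -1.02465242e-03] 0.08525715572210418 0.008
top [[514.3, 0.0, 307.7], [0.0, 514.3, 199.4], [0.0, 0.0, 1.0]] [[0.021, -0.976, 0.215, 0.415], [-1.0, -0.021, 0.003, -0.021], [0.001, -0.215, -0.977, 1.135], [0.0, 0.0, 0.0, 1.0]]
side [[461.6, 0.0, 322.5], [0.0, 461.6, 197.4], [0.0, 0.0, 1.0]] [[0.895, -0.337, 0.293, 0.399], [-0.446, -0.65, 0.615, -0.499], [-0.017, -0.681, -0.732, 0.739], [0.0, 0.0, 0.0, 1.0]]
```

View pics/top0.png

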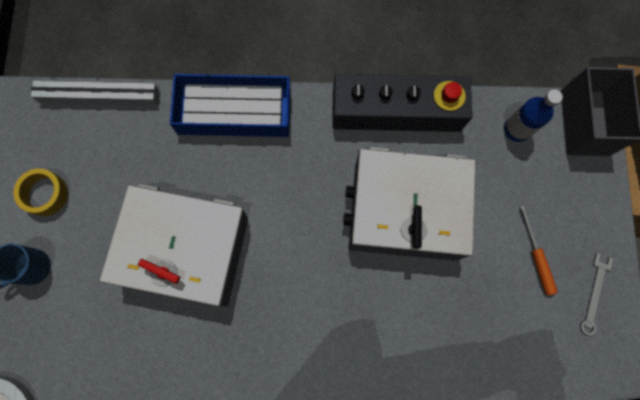

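View pics/side0.png

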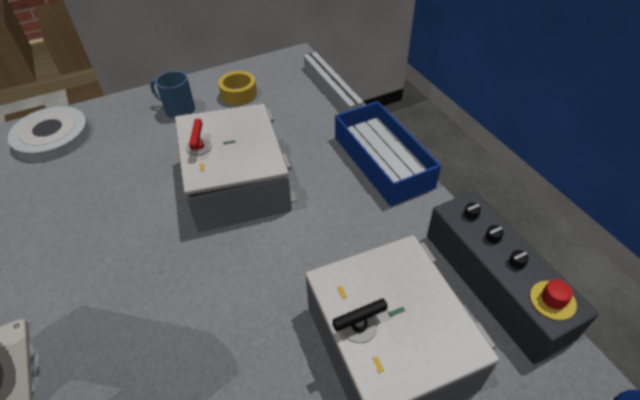

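The top view shows the red-handled box on the left, with its bar near (158,271), yellow marks at (133,267) and (195,279), and a green mark at (172,242). The black handle, near (417,227), already points at its green mark. The side view agrees.

```bash
cat > h.py <<'E'
from workcell import bot
import cv2,numpy as np
def ray(n,uv,z):
    m=bot.camera_model(n);T=m['T'];d=T[:3,:3]@np.linalg.solve(m['K'],[*uv,1.]);o=T[:3,3]
    return o+d*(z-o[2])/d[2]
def comps(im,col,amin=8):
    h=cv2.cvtColor(im,cv2.COLOR_BGR2HSV);H,S,V=cv2.split(h)
    k={'red':((H<6)|(H>172))&(S>150)&(V>70),'yel':(H>14)&(H<32)&(S>120)&(V>90),'grn':(H>60)&(H<95)&(S>90)&(V>30)}[col]
    c,_=cv2.findContours(k.astype(np.uint8),cv2.RETR_EXTERNAL,cv2.CHAIN_APPROX_NONE)
    return [x for x in c if cv2.contourArea(x)>=amin]
E
python3 - <<'E'
from h import *
for n in('top','side'):
    im=cv2.imread(f'pics/{n}0.png')
    for col,z in(('red',.155),('yel',.116),('grn',.114)):
        for c in comps(im,col):
            r=cv2.minAreaRect(c); b=cv2.boxPoints(r); e=sorted([(b[i]+b[(i+1)%4])/2 for i in range(4)],key=lambda p:-np.hypot(*(p-r[0])))[:2]
            w=[ray(n,p,z) for p in e]; d=w[0]-w[1]
            print(n,col,np.round(r[0],1),np.round(r[1],1),np.round(ray(n,r[0],z),3),'len',round(np.hypot(*d[:2]),3),'ang',round(np.degrees(np.arctan2(d[1],d[0]))%180,1))
E
```

```text
top red [158.6 270.8] [42.  10.7] [0.486 0.261 0.155] len 0.081 ang 65.5
top red [452.  90.] [16. 16.] [ 0.866 -0.308  0.155] len 0.023 ang 42.2
top yel [194.5 279.1] [9.2 2.9] [0.474 0.201 0.116] len 0.018 ang 77.5
top yel [133.  266.5] [10.   2.9] [0.496 0.324 0.116] len 0.02 ang 80.1
top yel [444.5 232.5] [3. 9.] [ 0.577 -0.293  0.116] len 0.018 ang 91.2
top yel [382.5 226.2] [9.2 2.6] [ 0.587 -0.169  0.116] len 0.018 ang 84.0
top yel [ 36.5 190. ] [41.7 47.4] [0.647 0.534 0.116] len 0.092 ang 140.5
top yel [633.8 180.4] [67.9  8.3] [ 0.693 -0.684  0.116] len 0.143 ang 179.8
top yel [448.6  95.9] [31.9 27.6] [ 0.87  -0.312  0.116] len 0.067 ang 55.9
top yel [636.5  70.5] [7. 5.] [ 0.937 -0.718  0.116] len 0.016 ang 173.4
side red [556.9 293.8] [26.1 27.4] [ 0.847 -0.332  0.155] len 0.051 ang 22.5
side red [196. 134.] [28. 12.] [0.485 0.262 0.155] len 0.089 ang 74.1
side yel [377.6 364.2] [14.3  3.6] [ 0.575 -0.292  0.116] len 0.02 ang 85.6
side yel [341.7 291.9] [11.2  3.1] [ 0.585 -0.169  0.116] len 0.019 ang 85.6
side yel [551.7 301.6] [48.9 31.6] [ 0.859 -0.328  0.116] len 0.065 ang 111.6
side yel [235.   84.5] [29.  36.1] [0.626 0.452 0.116] len 0.117 ang 39.5
```

```bash
python3 -m jog '[[[0.015,0.03,0.02,0,0,5,0],[0.03,0.065,0.03,0,0,10,0],[0.05,0.1,0.04,0,0,15,0],[0.065,0.135,0.05,0,0,20,0],[0.08,0.17,0.06,0,0,25,0],[0.1,0.205,0.07,0,0,30,0],[0.115,0.24,0.07,0,0,35,0],[0.13,0.275,0.07,0,0,40,0],[0.15,0.31,0.07,0,0,45,0],[0.165,0.345,0.07,0,0,50,0]]]'; python3 -c "
from h import *
print(np.round(np.degrees(bot.get_obs()['joint_pos']),1))"
```

```text
clock: 0.93
eef_pos: [0.2987, -0.1352, 0.2817]
tool_rot: [0.84, 0.542, 0.0, 0.0]
ft_force: [0.7, 0.3, -0.8]
grip_width: 0.0853
[-24.4  -7.4 -12.   85.3   0.   90. ]
```

```bash
python3 -m jog '[[[0.015,0.035,0,0,0,0,0],[0.03,0.07,0,0,0,0,0],[0.05,0.11,0,0,0,0,0],[0.065,0.145,0,0,0,0,0],[0.08,0.18,0,0,0,0,0],[0.1,0.22,0,0,0,0,0],[0.12,0.26,0,0,0,0,0],[0.135,0.295,0,0,0,0,0],[0.15,0.33,0,0,0,0,0],[0.165,0.365,0,0,0,0,0]]]'; python3 -c "
from h import *
print(np.round(np.degrees(bot.get_obs()['joint_pos']),1))"
```

```text
clock: 1.77
eef_pos: [0.4634, 0.2304, 0.281]
tool_rot: [0.841, 0.541, -0.0, -0.0]
ft_force: [1.1, -0.5, -0.2]
grip_width: 0.0854
[ 26.4  14.9  12.   87.1   0.  140.9]
```

```bash
python3 -m jog '[[[0,0,0,0,0,7,0],[0,0,0,0,0,14,0],[0,0,0,0,0,21,0],[0,0,0,0,0,28,0],[0,0,0,0,0,35,0],[0,0,0,0,0,42,0],[0,0,0,0,0,49,0],[0,0,0,0,0,56,0],[0,0,0,0,0,63,0],[0,0,0,0,0,70,0]]]' >/dev/null
python3 -m jog '[[[0,0,0,0,0,7,0],[0,0,0,0,0,14,0],[0,0,0,0,0,21,0],[0,0,0,0,0,28,0],[0,0,0,0,0,35,0],[0,0,0,0,0,42,0],[0,0,0,0,0,49,0],[0,0,0,0,0,56,0],[0,0,0,0,0,63,0],[0,0,0,0,0,70,0]]]' >/dev/null
python3 -m jog '[[[0,0.005,0,0,0,7,0],[0,0.01,0,0,0,14,0],[0,0.01,0,0,0,21,0],[0,0.01,0,0,0,28,0],[0,0.01,0,0,0,35,0],[0,0.01,0,0,0,40,0],[0,0.01,0,0,0,40,0]]]'
python3 - <<'E'
from h import *
print(np.round(np.degrees(bot.get_obs()['joint_pos']),1))
m=bot.camera_model('wrist');print(m['K'],np.round(m['T'],3).tolist())
cv2.imwrite('pics/w1.png',bot.camera('wrist'))
E
```

```text
clock: 4.02
eef_pos: [0.463, 0.238, 0.2812]
tool_rot: [-0.541, 0.841, 0.0, -0.001]
ft_force: [-0.1, -0.4, 0.6]
grip_width: 0.0855
[ 27.2  15.3  12.5  87.3  -0.  -38.3]
[[309.70691629   0.         319.89288108]
 [  0.         309.70691629 201.74948051]
 [  0.           0.           1.        ]] [[-0.91, 0.399, 0.112, 0.435], [0.415, 0.876, 0.247, 0.175], [0.001, 0.271, -0.963, 0.444], [0.0, 0.0, 0.0, 1.0]]
```

View pics/w1.png

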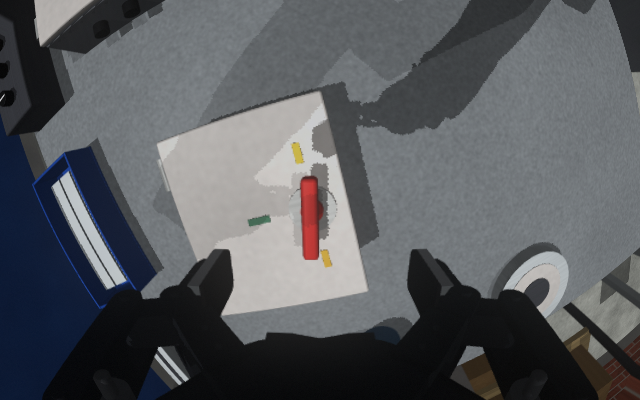

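The wrist view shows the red bar from (310,178) to (311,259), centred near (310,218), between the open fingers. The yellow marks are at (297,152) and (326,258), the green one at (259,220). Next I combine this with the top and side views.

```bash
cat >> h.py <<'E'
def wray(uv,m):
    K,T=m['K'],m['T'];x,y=(uv[0]-K[0,2])/K[0,0],(uv[1]-K[1,2])/K[1,1];t=np.hypot(x,y)
    return T[:3,3],T[:3,:3]@np.array([x/t*np.sin(t),y/t*np.sin(t),np.cos(t)])
def pray(n,uv):
    m=bot.camera_model(n);return m['T'][:3,3],m['T'][:3,:3]@np.linalg.solve(m['K'],[*uv,1.])
def meet(rs):
    A=0;b=0
    for o,d in rs:
        d=d/np.linalg.norm(d);P=np.eye(3)-np.outer(d,d);A=A+P;b=b+P@o
    p=np.linalg.solve(A,b);return p,[np.linalg.norm(np.cross(p-o,d/np.linalg.norm(d))) for o,d in rs]
def won(uv,m,z):
    o,d=wray(uv,m);return o+d*(z-o[2])/d[2]
E
python3 - <<'E'
from h import *
m=bot.camera_model('wrist');im=cv2.imread('pics/w1.png')
for col,z in(('red',.155),('yel',.116),('grn',.114)):
    for c in comps(im,col,30):
        r=cv2.minAreaRect(c)
        if not(150<r[0][0]<380 and 120<r[0][1]<300):continue
        b=cv2.boxPoints(r); e=sorted([(b[i]+b[(i+1)%4])/2 for i in range(4)],key=lambda p:-np.hypot(*(p-r[0])))[:2]
        d=won(e[0],m,z)-won(e[1],m,z)
        print(col,np.round(r[0],1),np.round(r[1],1),won(r[0],m,z).round(4),'len',np.hypot(*d[:2]).round(4),'ang',np.degrees(np.arctan2(d[1],d[0]))%180)
        if col=='red':print(meet([wray(r[0],m),pray('top',(158.6,270.8)),pray('side',(196,134))]))
E
```

```text
red [309.  218.5] [79.3 15.7] [0.4855 0.26   0.155 ] len 0.0833 ang 65.92769818504618
(array([0.48538167, 0.26033464, 0.15621456]), [np.float64(0.0006319983750291926), np.float64(0.0007717627858621214), np.float64(0.0004125400113102288)])
yel [325.8 258.1] [17.   6.6] [0.4955 0.3242 0.116 ] len 0.0223 ang 79.38751729064339
yel [297.2 152.7] [20.4  7.3] [0.4724 0.1995 0.116 ] len 0.0219 ang 78.559176232812
```

```bash
python3 -m jog '[[[0.0225,0.022,-0.01,0,0,0,0],[0.0225,0.022,-0.04,0,0,0,0],[0.0225,0.022,-0.07,0,0,0,0],[0.0225,0.022,-0.1,0,0,0,0],[0.0225,0.022,-0.12,0,0,0,0],[0.0225,0.022,-0.13,0,0,0,0],[0.0225,0.022,-0.139,0,0,0,0],[0.0225,0.022,-0.139,0,0,0,0]]]'
python3 - <<'E'
from h import *
cv2.imwrite('pics/w2.png',bot.camera('wrist'))
E
```

```text
clock: 4.73
eef_pos: [0.4851, 0.2597, 0.1414]
tool_rot: [-0.54, 0.842, 0.0, -0.001]
ft_force: [-0.4, 0.3, 0.2]
grip_width: 0.0854
```

View pics/w2.png

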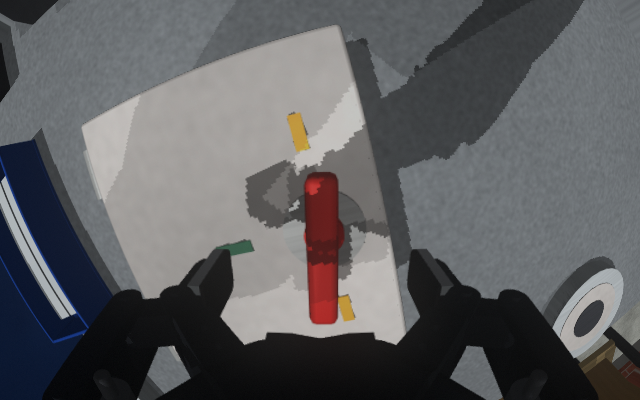

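The bar is at columns 305–338, centred between the fingertips at 222 and 420, and parallel to the pads. I'll close on it.

```bash
python3 -m jog '[[[0,0,0,0,0,0,255],[0,0,0,0,0,0,255],[0,0,0,0,0,0,255],[0,0,0,0,0,0,255],[0,0,0,0,0,0,255],[0,0,0,0,0,0,255],[0,0,0,0,0,0,255],[0,0,0,0,0,0,255],[0,0,0,0,0,0,255],[0,0,0,0,0,0,255]]]'
python3 -m jog '[[[0,0,0,0,0,-4,255],[0,0,-0.0005,0,0,-8,255],[0,0,-0.001,0,0,-12,255],[0,0,-0.0015,0,0,-16,255],[0,0,-0.002,0,0,-20,255],[0,0,-0.002,0,0,-24,255],[0,0,-0.0025,0,0,-28,255],[0,0,-0.003,0,0,-32,255],[0,0,-0.003,0,0,-36,255],[0,0,-0.003,0,0,-36,255]]]'
python3 -c "
from h import *
o=bot.get_obs();print(o['ft_torque'],o['ft_force'])"
```

```text
clock: 5.62
eef_pos: [0.4845, 0.261, 0.1435]
tool_rot: [-0.541, 0.841, 0.001, -0.0]
ft_force: [-5.5, 1.0, 4.8]
grip_width: 0.0131
clock: 6.45
eef_pos: [0.4837, 0.2608, 0.1403]
tool_rot: [-0.254, 0.967, 0.001, -0.001]
ft_force: [-6.3, 1.4, 6.9]
grip_width: 0.0129
[0.21080962 1.40198627 0.0458453 ] [-6.34837628  1.42861262  6.89911872]
```

```bash
python3 - <<'E'
from h import *
a=bot.camera('wrist');b=bot.camera('side')[60:260,100:400]
cv2.imwrite('pics/w3.png',np.vstack([a[80:],cv2.resize(b,(640,427),interpolation=2)[:280]]))
E
```

```text
(no output)
```

View pics/w3.png

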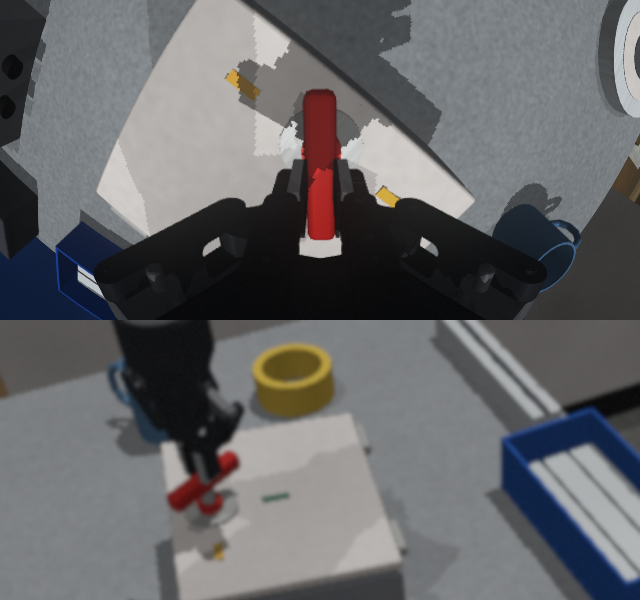

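The bar sits between the pads in both views and has turned with the gripper, to about 29° heading. About 40° remain to the stop.

```bash
python3 -m jog '[[[0,0,-0.0005,0,0,-5,255],[0,0,-0.001,0,0,-10,255],[0,0,-0.0015,0,0,-15,255],[-0.001,0,-0.002,0,0,-20,255],[-0.001,0,-0.0025,0,0,-25,255],[-0.001,0,-0.003,0,0,-30,255],[-0.001,0,-0.0035,0,0,-35,255],[-0.001,0,-0.0035,0,0,-38,255],[-0.001,0,-0.0035,0,0,-40,255],[-0.001,0,-0.0035,0,0,-40,255]]]'
python3 -c "
from h import *
o=bot.get_obs();print(o['ft_torque'],o['ft_force'])"
python3 -m jog '[[[0,0,0,0,0,-1,255],[0,0,0,0,0,-2,255],[0,0,0,0,0,-3,255],[0,0,0,0,0,-4,255],[0,0,0,0,0,-4,255]]]'
python3 -c "
from h import *
o=bot.get_obs();print(o['ft_torque'],o['ft_force'],np.degrees(o['joint_pos'][5]))"
```

```text
clock: 7.38
eef_pos: [0.4826, 0.2607, 0.1368]
tool_rot: [0.092, 0.996, 0.0, -0.002]
ft_force: [-7.4, 1.5, 5.8]
grip_width: 0.0126
[0.10943919 1.52557202 0.03521963] [-7.37629445  1.52030957  5.83887733]
clock: 7.8
eef_pos: [0.4826, 0.2607, 0.1367]
tool_rot: [0.125, 0.992, 0.0, -0.002]
ft_force: [-7.2, 1.2, 6.6]
grip_width: 0.0127
[0.03909151 1.41518028 0.63690022] [-7.18771624  1.19141952  6.60279019] 42.68655896887661
```

The moment jumped from 0.04 to 0.64 N m, so the handle is at its stop. I'll press slightly further, open, and withdraw straight up.

```bash
python3 -m jog '[[[0,0,0,0,0,-1,255],[0,0,0,0,0,-2,255],[0,0,0,0,0,-2,255],[0,0,0,0,0,-2,0],[0,0,0,0,0,-2,0],[0,0,0,0,0,-2,0],[0,0,0,0,0,-2,0],[0,0,0,0,0,-2,0],[0,0,0,0,0,-2,0],[0,0,0,0,0,-2,0]]]'
python3 -m jog '[[[0,0,0.01,0,0,0,0],[0,0,0.03,0,0,0,0],[0,0,0.06,0,0,0,0],[0,0,0.09,0,0,0,0],[0,0,0.12,0,0,0,0],[-0.03,-0.03,0.15,0,0,0,0],[-0.06,-0.06,0.16,0,0,0,0],[-0.09,-0.09,0.16,0,0,0,0],[-0.12,-0.12,0.16,0,0,0,0],[-0.12,-0.12,0.16,0,0,0,0]]]'
python3 -m jog '[[[-0.01,-0.04,0,0,0,0,0],[-0.02,-0.08,0,0,0,0,0],[-0.03,-0.12,0,0,0,0,0],[-0.04,-0.16,0,0,0,0,0],[-0.04,-0.2,0,0,0,0,0],[-0.04,-0.2,0,0,0,0,0]]]'
python3 - <<'E'
from h import *
t=bot.camera('top');s=bot.camera('side');cv2.imwrite('pics/t4.png',t);cv2.imwrite('pics/s4.png',s)
cv2.imwrite('pics/c4.png',np.vstack([cv2.resize(t[170:320,80:500],None,fx=1.8,fy=1.8),cv2.resize(s[80:240,120:540],None,fx=1.8,fy=1.8)]))
for n,im in(('top',t),('side',s)):
    for col,z in(('red',.147),('yel',.112),('grn',.112)):
        for c in comps(im,col):
            r=cv2.minAreaRect(c);p=ray(n,r[0],z)
            if not(.4<p[0]<.62 and .15<p[1]<.37):continue
            b=cv2.boxPoints(r); e=sorted([(b[i]+b[(i+1)%4])/2 for i in range(4)],key=lambda q:-np.hypot(*(q-r[0])))[:2]
            d=ray(n,e[0],z)-ray(n,e[1],z)
            print(n,col,np.round(p,3),'len',np.hypot(*d[:2]).round(3),'ang',round((np.degrees(np.arctan2(d[1],d[0]))+90)%180-90,1))
E
```

```text
clock: 8.63
eef_pos: [0.4849, 0.2599, 0.1361]
tool_rot: [0.144, 0.99, -0.0, -0.0]
ft_force: [-0.5, 0.9, -0.5]
grip_width: 0.0856
clock: 9.47
eef_pos: [0.3609, 0.1372, 0.2978]
tool_rot: [0.145, 0.989, -0.0, 0.0]
ft_force: [-1.7, -0.1, -0.2]
grip_width: 0.0854
clock: 9.97
eef_pos: [0.3242, -0.0663, 0.2972]
tool_rot: [0.15, 0.989, -0.002, 0.001]
ft_force: [0.9, 0.7, 0.4]
grip_width: 0.0856
top red [0.483 0.263 0.147] len 0.082 ang -10.1
top yel [0.474 0.201 0.112] len 0.02 ang -88.8
top yel [0.495 0.324 0.112] len 0.019 ang 80.1
side red [0.479 0.227 0.147] len 0.018 ang -16.6
side red [0.482 0.266 0.147] len 0.079 ang -12.4
side yel [0.471 0.204 0.112] len 0.015 ang 73.6
```

View pics/c4.png

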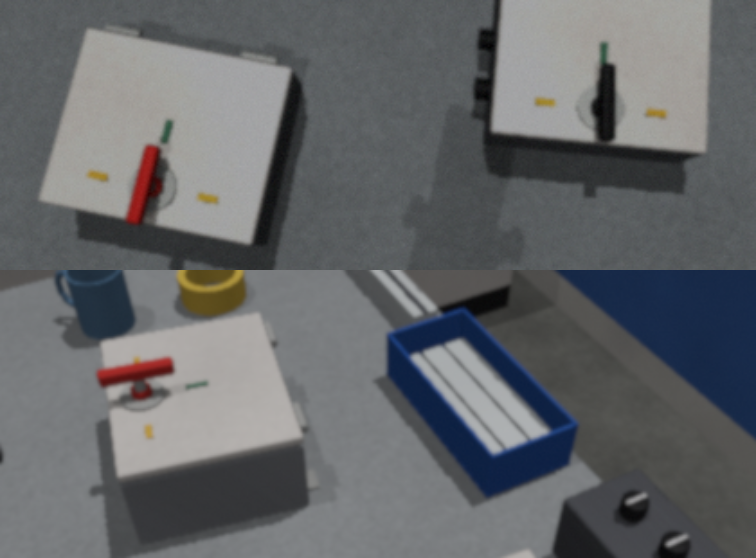

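The red bar now points at its green mark and the door's near edge is down. The bar heads -10.1°, as expected at the stop. The black handle is unchanged, and the robot is clear of both boxes.

```bash
python3 -c "
from workcell import bot
print(bot.job_done())"
```

```text
the job is handed in; nothing more can be done
None
```

I turned the red T-handle about 76° clockwise to its stop, released it, moved the arm clear, and handed the job in at about 10 s.

- **Stop reached:** the wrist moment jumped from 0.04 to 0.64 N m at the end of the turn, and the bar slipped about 4° in the pads there.
- **Handle position:** in the top view the bar heads -10.1°. The yellow marks put the stop at -10.1° to -10.5°. The side view gave -12.4°, but it is less accurate at that angle.
- **Door:** it looks flush on its frame in the last pictures. I judged this by eye and from the handle angle, and did not measure the door itself.
- **Black handle:** I never touched it, and it still points at its green mark.
- **Forces:** the wrist force stayed at about 10 N or less in every reading.

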